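# Pin the wire reel to its pay-off stand

### The arm

A 6-joint arm with a two-finger parallel gripper is mounted at the origin on a cart in front of the work surface, level with it; the furniture and walls round the work are solid. World frame = base frame: x ahead of the robot, y to its left, z up, the work surface at z = 0. Lengths are in mm, angles in degrees, forces in N, time in s.
With the tool pointing down it reaches from about 250 to 775 mm from the base axis. Payload 8.9 kg.
Tool frame: the origin (TCP) lies on the centre line of the jaws, within the pads' length; the fingertips stand 25 mm ahead of it and the grasp point (between the pads) lies 6 mm ahead of it (finger_overhang is the distance from the TCP to the fingertips, in mm); z points along the fingers, y is the line along which they close (so a half turn about z gives the same grasp; the last joint's range is limited). The gripper opens to 85 mm and grips with 20 to 120 N. Pads are 22 mm wide; open, the fingers measure 114 mm over their backs; the gripper's body (76 mm by 85 mm) begins 54 mm behind the grasp point. The pads swing forward as they close: fully open they stand 13 mm farther back than shut.
Start: joints at [63.008, 16.656, -8.789, 64.555, 0, 82.019], TCP at [171.01, 496.366, 256.305] pointing down, gripper open.
Joint ranges: [-144.48, 144.48], [-52.06, 99.96], [-74.48, 78.29], [-112.23, 115.85], [-86.99, 84.42], [-180, 180]. Speed limits (degrees/s): [127.2, 127.2, 159.86, 180, 180, 180].

### API

Orientations are given as [roll, pitch, yaw] about the fixed x, y, z axes, in that order (R = Rz(yaw) Ry(pitch) Rx(roll)).
In Python, from bench import * gives the robot as it stands. The module is installed in compiled form; this text tells all that it offers.
- The arm moves only by the tool arm_command, never from a script. Its argument "moves" is a list of rows, each a list of 5 numbers: the shift along the tool's x, y, z in m, then the turn about the tool's z in rad, then the closure, from 0 (fully open) to 1 (shut). In form: [[x, y, z, roll, hand], ...]. A call has 1 to 12 rows; each row shifts and turns the commanded pose from where the row before left it, along the tool's axes as they then stand; what a row does not reach is not made up. A row lasts 1/12 s, in which the tool goes at most 41.7 mm and 7.16 degrees, less where a joint would pass 70% of its speed; a pose out of reach is approached as far as the arm can. A call with a gripper value outside its range is refused whole. The fingers move at their own pace and stop on an object; "squeeze" is the grip in N (left out, the last holds). Time passes only in rows, so rows that do not move let the fingers close. It gives the time, the measured TCP pose, the force, the opening and the grip force at its end, in the units of the state.
- read_state(): the state, without advancing time (a new reading comes with each control period).
- grab_frame(name): name is "scene" or "top" or "wrist"; returns a dict with "color" (480x640x3 uint8, red, green, blue), "intrinsics" (3x3 intrinsics, pixels), "distortion" ([k1, k2, p1, p2, k3] as OpenCV has them; the pictures are not rectified), "cam_to_world" (4x4, takes a point from camera to world coordinates); the wrist camera has in their place "mount" (4x4, takes a point from camera to tool coordinates, whose origin is the TCP and whose axes are the flange's). Camera axes: x right, y down, z forward; pixel columns grow to the right and rows downward; lengths in mm; the calibration is good to about 2 mm. A picture is of the moment at which its call begins: read the wrist's pose just before it. There is no depth.
- hand_in(): hands the job in; it is judged then, once.
The state is a dict: "time": time; "qpos": joint angles; "qvel": joint speeds; "effort": joint torques, N m; "tool_pos": TCP position; "orientation": TCP orientation; "force": force on the tool from outside, world axes, zero at the start; "ft_torque": the same for the moment, N m; "width": finger opening in mm; "grip_force": force on a finger pad.
Only numpy, scipy, OpenCV 4.12 (cv2) and the standard library are available. Lean on these libraries where they do the work, as an engineer would, in place of code of your own. Each camera call takes 0.05 s, during which the arm holds its last target. There are 200 camera calls.

### The job

Set the wire reel up on its pay-off stand. Take the spindle from the wooden block, lower it upright through the reel's bore and, pressing only lightly, feel about in a spiral with its foot until it drops into the blind socket hidden underneath; when it is fully home, let it go. Then slide the cone from the block nose down over the spindle and press it snugly into the bore, so that the reel moves over and sits centred and flat; never press hard on stand or reel, and do not tip the reel.

Things in the scene. Friction and masses are not known exactly. Their poses are not given: they have to be found in the camera images.
- stand: round grey cast-iron pay-off stand, fixed, 150 mm across; three slippery white glides (friction about 0.12) on its rim carry the reel 38 mm above the bench. Origin: centre of its underside, z up. In the recess in its middle, hidden under the reel, lies an adjustable flat, greased steel socket block (friction about 0.2), 48 mm square
- stand_mid (a point): point on the stand's axis, level with the flat top of the socket block, 37 mm above the bench. The block has a blind hole 13.6 mm wide, 28 mm deep (bottom 9 mm above the bench). It was left turned and slid off centre: the hole lies 3.5 to 6.5 mm off the stand's axis, in any direction (not reported), and stays there stiffly (it yields only above 15 N sideways)
- reel: full reel of copper wire in a paper wrap, black flanges 120 mm across, 58 mm high, plain through bore of 36 mm diameter, about 0.4 to 0.85 kg, loose on the stand (up to 1.5 mm off its axis in x and y) with its upper face 96 mm above the bench. Origin: centre of its underside, z = bore axis, up
- block: hardwood block 64 x 120 x 40 mm high, fixed, with two round holes in a row along its y axis: at y = +30 mm the spindle's (14.4 mm wide, 32 mm deep), at y = -30 mm the cone's (its nose end stands 26 mm above the bench). Origin: centre of its underside
- spindle: plain round steel rod, 12 mm diameter, 133 mm long, 0.11 kg, foot chamfered 1 mm, top domed, standing upright in the block; it swivels between the fingers if gripped lightly, so grip it hard, about 20 mm below its top, foot 8 mm above the bench (standing out 101 mm). Origin: centre of its foot, z along the rod to its top. Fully home in the socket its foot is 9 mm above the bench
- cone: aluminium centring cone, 54 mm high, 0.12 kg, standing nose down in the block: nose 16 mm diameter at z = 0, widening evenly to 40 mm at z = 24 mm, then above z = 27 mm a ribbed grip collar of 30 mm diameter up to z = 54 mm; through bore of 14 mm diameter. Origin: centre of the nose's end, z up. Fully pressed into the bore of a centred reel its nose is 20 mm below the reel's upper face
There are look-alikes about, which are no part of the job. Leave any red look-alike of the cone alone.

How it is judged (in metres and radians):
On the way:
1. the spindle stands fully home in the hidden socket, let go (z of spindle in the frame of stand below 0.012 m and horizontal distance between spindle and stand below 0.009 m and angle between spindle's own z axis and vertical below 0.1 rad and contact force between spindle and the fingers below 0.05 N), for 0.2 s.
At the end, for the whole second after the job is handed in: Spindle foot under 12 mm above the bench, within 9 mm of the stand's axis; reel flat on the stand, its axis within 5 mm of the spindle's foot; cone nose down on the spindle, nose under 41.5 mm above the reel's underside, within 2.5 mm of its axis; spindle and cone upright to 0.1 rad; all at rest (z of spindle in the frame of stand below 0.012 m and horizontal distance between spindle and stand below 0.009 m and angle between each of spindle, cone's own z axis and vertical below 0.1 rad and horizontal distance between cone and reel below 0.0025 m and horizontal distance between spindle and reel below 0.005 m and z of cone in the frame of reel below 0.0415 m and z of reel in the frame of stand between 0.035 and 0.041 m and angle between reel's own z axis and vertical below 0.04 rad and linear speed of each of reel, cone, spindle below 0.01 m/s); the robot touches nothing.
It fails at once if the spindle is pressed on the stand with more than 40 N (contact force between spindle and stand above 40 N).
It fails at once if the cone is pressed on the reel with more than 80 N (contact force between cone and reel above 80 N).
It fails at once if the reel is tipped by more than 0.15 rad (angle between reel's own z axis and vertical above 0.15 rad).
It also fails if it takes over 72 s, if anything falls off the work surface, if the arm or the gripper's body presses on something with over 40 N, if the wrist force passes 120 N, or if a joint passes its speed limit or range.

## Working session

There is one attempt and no reset: what is moved stays moved. The work goes in short steps, Python scripts to look and compute and a tool call to move; the robot and the scene stay as the last step left them, time stands still between calls to the robot, and variables do not carry over. Pictures are saved under pics/ and viewed, at most 10 in all, crops included, and the job is handed in when it is done.

Besides the shell and the picture viewer there is one more tool, called after "Call:" as name([rows], argument=value, ...), one row to a line, values as JSON. arm_command: Moves the arm, as the interface text tells. Its arguments: {"type":"object","properties":{"moves":{"type":"array","items":{"type":"array","items":{"type":"number"}}},"squeeze":{"type":"number"}},"required":["moves"]}

```bash
mkdir -p pics
cat > h.py <<'E'
from bench import *
import numpy as np, cv2
from scipy.spatial.transform import Rotation as R
def rays(f,px,T=None):
    T=f["cam_to_world"] if T is None else T
    T=np.array(T); p=cv2.undistortPoints(np.array(px,float).reshape(-1,1,2),np.array(f["intrinsics"]),np.array(f["distortion"])).reshape(-1,2)
    d=np.c_[p,np.ones(len(p))]@T[:3,:3].T
    return T[:3,3],d
def onz(f,px,z,T=None):
    o,d=rays(f,px,T); return o+d*((z-o[2])/d[:,2:3])
def tool(s):
    T=np.eye(4); T[:3,:3]=R.from_euler('xyz',s["orientation"],degrees=True).as_matrix(); T[:3,3]=s["tool_pos"]; return T
def wrist():
    s=read_state(); f=grab_frame("wrist"); return s,f,tool(s)@np.array(f["mount"])
def save(n,c): cv2.imwrite("pics/"+n,c[:,:,::-1])
E
python3 - <<'E'
from h import *
s=read_state(); print(s)
for n in("scene","top"):
    f=grab_frame(n); save(n+".png",f["color"]); print(n,np.round(f["cam_to_world"],3).tolist(),np.round(f["intrinsics"],1).tolist())
E
```

```text
{'time': 0.0, 'qpos': array([ 6.30073075e+01,  1.66878683e+01, -8.83107069e+00,  6.45529772e+01,
       -1.59989971e-04,  8.20196774e+01]), 'qvel': array([ 0.01551795,  0.07789361, -0.02303553, -0.05115854, -0.06997159,
       -0.02928297]), 'effort': array([ 2.19297523e-03, -5.37144506e+01,  3.31368756e+01,  1.61046378e-02,
        4.60395165e-05,  2.29737748e-05]), 'tool_pos': array([170.83918768, 496.01093936, 255.7418709 ]), 'orientation': array([-1.79928758e+02, -9.82589972e-03,  1.60987624e+02]), 'force': array([0.57714658, 0.19720742, 0.27904928]), 'ft_torque': array([-0.04697747, -0.04429808,  0.06089995]), 'grip_force': 0.0, 'width': 85.40847563790122}
scene [[-0.737, -0.499, 0.455, 80.629], [-0.675, 0.551, -0.49, 128.074], [-0.006, -0.669, -0.743, 681.542], [0.0, 0.0, 0.0, 1.0]] [[568.8, 0.0, 317.5], [0.0, 568.8, 227.3], [0.0, 0.0, 1.0]]
top [[0.012, -0.983, 0.183, 336.615], [-1.0, -0.01, 0.009, -308.762], [-0.007, -0.183, -0.983, 895.756], [0.0, 0.0, 0.0, 1.0]] [[543.7, 0.0, 320.9], [0.0, 543.7, 239.8], [0.0, 0.0, 1.0]]
```

View pics/scene.png

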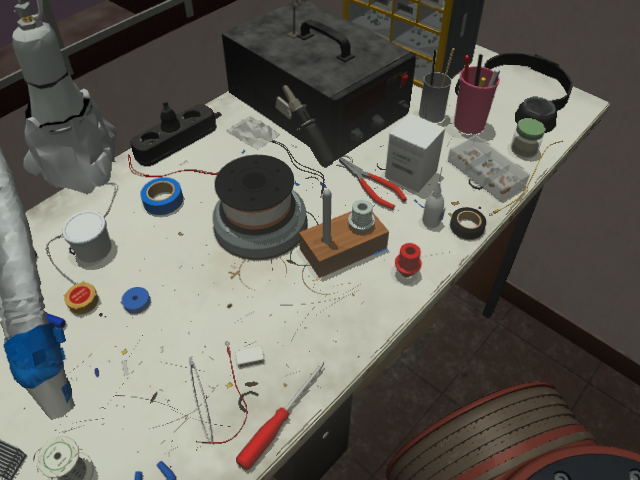

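View pics/top.png

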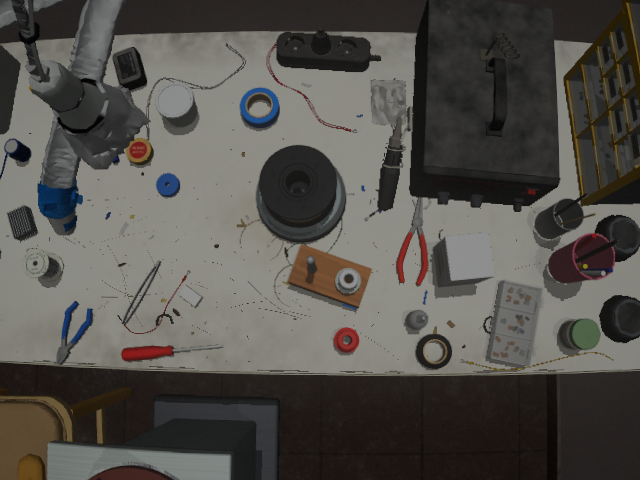

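Candidates:
- Spindle: grey rod in the wooden block, scene (327,215) / top (311,265). The screwdriver shaft (300,385) and soldering iron (315,130) could be mistaken for it.
- Cone: grey, in the block, scene (362,213) / top (348,280). The red look-alike at (408,260) and the grey bottle at (433,205) are to be left alone.
- Reel: scene (255,185) / top (298,185).

I'll check the choice in one close crop.

Run:
```python
from h import *
f=grab_frame("top"); g=grab_frame("scene")
c=f["color"][135:325,245:385]; a=cv2.resize(c,None,fx=3,fy=3,interpolation=cv2.INTER_CUBIC)
d=g["color"][140:280,290:410]; b=cv2.resize(d,None,fx=3,fy=3,interpolation=cv2.INTER_CUBIC)
o=np.zeros((570,780,3),np.uint8); o[:,:420]=np.clip(a*1.5,0,255); o[:420,420:]=b; save("crop.png",o)
hsv=cv2.cvtColor(f["color"],cv2.COLOR_RGB2HSV)
m=((hsv[...,0]>3)&(hsv[...,0]<20)&(hsv[...,1]>90)).astype(np.uint8)
m=cv2.morphologyEx(m,cv2.MORPH_OPEN,np.ones((3,3)));n,l,st,ce=cv2.connectedComponentsWithStats(m)
for i in range(1,n):
    if st[i,4]>500: 
        r=cv2.minAreaRect(np.argwhere(l==i)[:,::-1].astype(np.float32)); P=onz(f,cv2.boxPoints(r),40); print(st[i],np.round(P,1).tolist(),np.round(P.mean(0),1))
```

```text
[ 289  245   82   62 2370] [[427.2, -247.8, 40.0], [489.5, -268.7, 40.0], [449.6, -381.9, 40.0], [388.2, -359.9, 40.0]] [ 438.6 -314.5   40. ]
[ 70 387  62  33 912] [[221.9, 101.7, 40.0], [262.5, 0.1, 40.0], [228.3, -14.6, 40.0], [187.3, 86.3, 40.0]] [225.   43.4  40. ]
[   0  395   76   85 4575] [[228.9, 227.6, 40.0], [238.7, 90.4, 40.0], [103.7, 86.9, 40.0], [87.8, 225.5, 40.0]] [164.8 157.6  40. ]
```

View pics/crop.png

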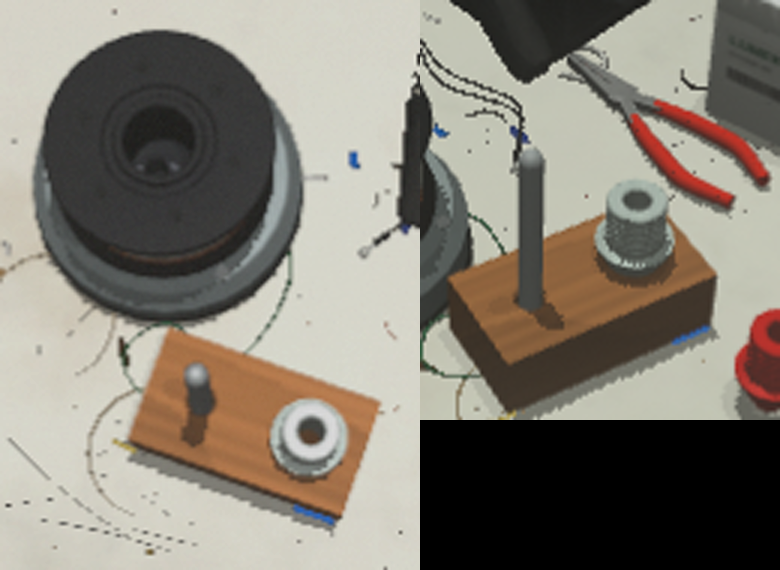

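The crop shows the spindle top at top px (310.3,259.7), the cone collar top at (348.7,278.3) and the bore mouth at (297.7,183.3). In the scene view the rod tip is at (327,191). The grey parts in the block are the right ones.

Run:
```python
from h import *
f=grab_frame("top"); g=grab_frame("scene")
print(onz(f,[[310.3,259.7]],138),onz(g,[[327,191.7]],138))
print(onz(f,[[348.7,278.3]],80),onz(g,[[290+217/3,140+200/3]],80))
print("bore",onz(f,[[297.7,183.3]],96))
# reel top outline: dark pixels ellipse in top view
x,y=np.meshgrid(np.arange(640),np.arange(480))
c=cv2.medianBlur(f["color"],3).astype(int).sum(2); m=((c<150)&(x>250)&(x<350)&(y>140)&(y<232)).astype(np.uint8)
k=max(cv2.findContours(m,0,cv2.CHAIN_APPROX_NONE)[0],key=cv2.contourArea)[:,0]
P=onz(f,k,96)[:,:2]; print(P.min(0),P.max(0))
w=grab_frame("wrist"); print(np.round(w["mount"],2).tolist(),np.round(w["intrinsics"],0).tolist())
```

```text
[[ 448.88653388 -287.14405462  138.        ]] [[ 447.82331333 -287.15021576  138.        ]]
[[ 429.72927265 -343.80345976   80.        ]] [[ 427.53890879 -342.96879605   80.        ]]
bore [[ 572.89431831 -264.86230321   96.        ]]
[ 504.53308582 -323.43048342] [ 634.99189549 -205.31146653]
[[0.0, -0.96, -0.28, 70.9], [1.0, 0.0, 0.0, 0.52], [0.0, -0.28, 0.96, -119.11], [0.0, 0.0, 0.0, 1.0]] [[345.0, 0.0, 324.0], [0.0, 345.0, 241.0], [0.0, 0.0, 1.0]]
```

Call:
arm_command([
  [0,0,0,-0.111,0.4],
  [0,0,0,-0.111,0.4],
  [0,0,0,-0.111,0.4],
  [-0.0116,-0.0326,0.001,0,0.4],
  [-0.0116,-0.0326,0.001,0,0.4],
  [-0.0116,-0.0326,0.001,0,0.4],
  [-0.0116,-0.0326,0.001,0,0.4],
  [-0.0116,-0.0326,0.001,0,0.4],
  [-0.0116,-0.0326,0.001,0,0.4],
  [-0.0116,-0.0326,0.001,0,0.4],
  [-0.0116,-0.0326,0.001,0,0.4],
  [-0.0116,-0.0326,0.001,0,0.4],
], squeeze=100)

```text
time: 1.35
tool_pos: [275.9, 201.6, 247.4]
orientation: [180.0, 0.0, -179.9]
force: [0.8, 0.2, 0.2]
width: 51.1
grip_force: 0.0
```

Call:
arm_command([
  [-0.0144,-0.0408,0.001,0,0.4],
  [-0.0144,-0.0408,0.001,0,0.4],
  [-0.0144,-0.0408,0.001,0,0.4],
  [-0.0144,-0.0408,0.001,0,0.4],
  [-0.0144,-0.0408,0.001,0,0.4],
  [-0.0144,-0.0408,0.001,0,0.4],
  [-0.0144,-0.0408,0.001,0,0.4],
  [-0.0144,-0.0408,0.001,0,0.4],
  [-0.0144,-0.0408,0.001,0,0.4],
  [-0.0144,-0.0408,0.001,0,0.4],
  [-0.0144,-0.0408,0.001,0,0.4],
  [-0.0144,-0.0408,0.001,0,0.4],
])

```text
time: 2.35
tool_pos: [442.9, -270.4, 235.6]
orientation: [-180.0, 0.0, -180.0]
force: [1.3, 0.4, 0.1]
width: 51.0
grip_force: 0.0
```

Run:
```python
from h import *
s,f,T=wrist(); print(s["tool_pos"],s["orientation"]); save("w1.png",f["color"])
```

```text
[ 442.86834389 -270.35532034  235.62038605] [-1.79997516e+02  1.02155199e-02 -1.79964336e+02]
```

View pics/w1.png

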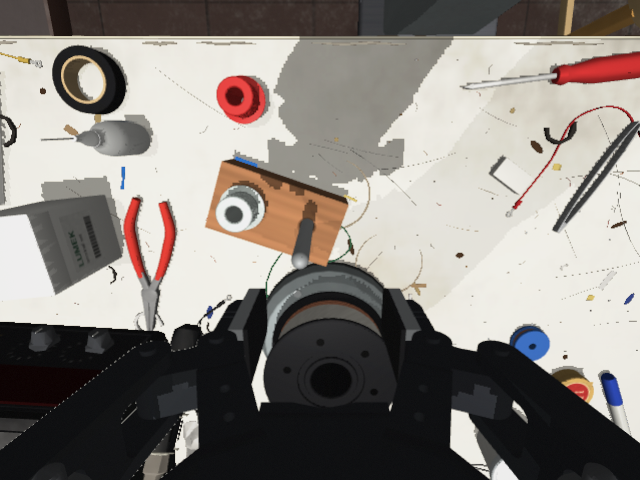

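The wrist view shows the spindle tip at (300,259), the cone top at (234,213) and the bore mouth at (331,379). I'll compare these rays with the top-camera values.

Run:
```python
from h import *
s,f,T=wrist()
for p,z in (([300,259],138),([234,213],80),([331,379],96)): print(onz(f,[p],z,T).round(1))
```

```text
[[ 450.6 -292.9  138. ]]
[[ 431.6 -350.1   80. ]]
[[ 577.7 -271.1   96. ]]
```

Call:
arm_command([
  [0,0,0,0,0.5],
  [0,0,0,0,0.5],
])

```text
time: 2.62
tool_pos: [442.2, -267.5, 235.4]
orientation: [179.9, -0.1, -179.9]
force: [0.5, 0.4, -0.2]
width: 42.8
grip_force: 0.0
```

Run:
```python
from h import *
s,f,T=wrist(); print(s["tool_pos"])
g=cv2.cvtColor(f["color"],cv2.COLOR_RGB2GRAY)
save("w2.png",np.hstack([cv2.resize(f["color"][190:310,200:360],None,fx=3,fy=3),cv2.resize(f["color"][320:440,260:400][:, :],None,fx=2.2,fy=3)])[:, :790])
```

```text
[ 442.2053412  -267.45199554  235.44650277]
```

View pics/w2.png

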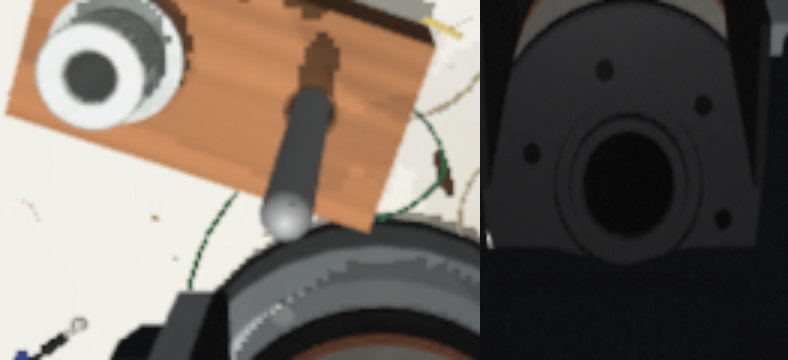

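The crop shows the tip at (295.7,261.7), the cone top at (230,215.3) and the bore at (327.7,381.7).

Run:
```python
from h import *
s,f,T=wrist();print(s["tool_pos"])
for p,z in (([295.7,261.7],136),([230,215.3],80),([327.7,381.7],96)): print(onz(f,[p],z,T).round(1))
```

```text
[ 442.27393534 -267.02925719  235.71044042]
[[ 450.1 -285.6  136. ]]
[[ 430.3 -343.    80. ]]
[[ 577.3 -262.9   96. ]]
```

Call:
arm_command([
  [-0.0034,-0.0097,0,0,0.5],
  [-0.0034,-0.0097,0,0,0.5],
  [0,0,0.028,0,0.5],
  [0,0,0.028,0,0.5],
  [0,0,0.028,0,0.5],
  [0,0,0.0245,0,0.5],
  [0,0,0,0,0.9],
  [0,0,0,0,1],
  [0,0,0,0,1],
  [0,0,0,0,1],
  [0,0,0,0,1],
  [0,0,0,0,1],
], squeeze=110)

```text
time: 3.72
tool_pos: [450.1, -288.0, 128.4]
orientation: [-179.9, 0.1, -179.9]
force: [-0.1, -0.5, -0.3]
width: 9.4
grip_force: 107.2
```

Call:
arm_command([
  [0,0,-0.015,0,1],
  [0,0,-0.03,0,1],
  [0,0,-0.03,0,1],
  [0,0,-0.03,0,1],
  [0,0,0,0,1],
  [0,0,0,0,1],
])

```text
time: 4.22
tool_pos: [450.5, -288.3, 234.4]
orientation: [-179.8, 0.2, -179.9]
force: [-0.3, 0.7, -1.6]
width: 8.9
grip_force: 107.7
```

Run:
```python
from h import *
s,f,T=wrist(); print(s["tool_pos"],s["force"],s["ft_torque"],s["width"]); a=f["color"]
t=grab_frame("scene"); b=t["color"]
save("g1.png",np.hstack([cv2.resize(a[180:480,180:460],None,fx=1.4,fy=1.4),cv2.resize(b[80:290,200:390],None,fx=2,fy=2)]))
```

```text
[ 450.52987104 -288.32587111  234.38192912] [-0.28719747  0.65415675 -1.55077224] [ 0.03065715 -0.01528635  0.03001901] 8.872027310268681
```

View pics/g1.png

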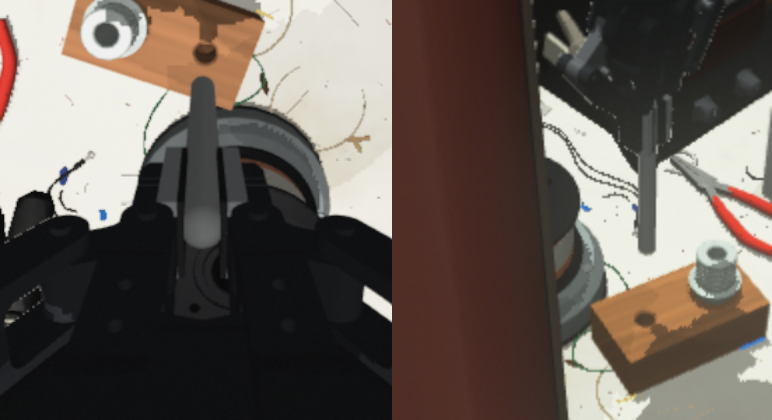

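The spindle is held upright and the block hole is empty. Next I'll move so that the wrist camera looks straight down the bore.

Call:
arm_command([
  [-0.0245,0.003,0,0,1],
  [-0.0245,0.003,0,0,1],
  [-0.0245,0.003,0,0,1],
  [-0.0245,0.003,0,0,1],
  [-0.0245,0.003,0,0,1],
  [-0.0245,0.003,0,0,1],
  [-0.0245,0.003,0,0,1],
  [-0.0245,0.003,0,0,1],
  [0,0,0,0,1],
  [0,0,0,0,1],
])

```text
time: 5.15
tool_pos: [645.6, -262.5, 229.7]
orientation: [179.9, -0.2, -179.9]
force: [-0.8, 0.5, -1.3]
width: 9.5
grip_force: 107.7
```

Run:
```python
from h import *
s,f,T=wrist(); print(s["tool_pos"],s["force"],s["ft_torque"]); a=f["color"]
np.savez("b1.npz",a=a,T=T,K=f["intrinsics"],D=f["distortion"])
b=a[60:260,220:430]; e=cv2.LUT(b,np.array([min(255,255*(i/255)**.4) for i in range(256)],np.uint8))
t=cv2.LUT(grab_frame("top")["color"][135:235,250:350],np.array([min(255,255*(i/255)**.4) for i in range(256)],np.uint8))
o=np.zeros((560,790,3),np.uint8); o[:560,:588]=cv2.resize(e,(588,560)); o[:200,590:790]=cv2.resize(t,(200,200)); save("b1.png",o)
```

```text
[ 645.60621955 -262.46011092  229.67910321] [-0.78581859  0.48081155 -1.33345903] [-0.05586752 -0.00540024  0.02045062]
```

View pics/b1.png

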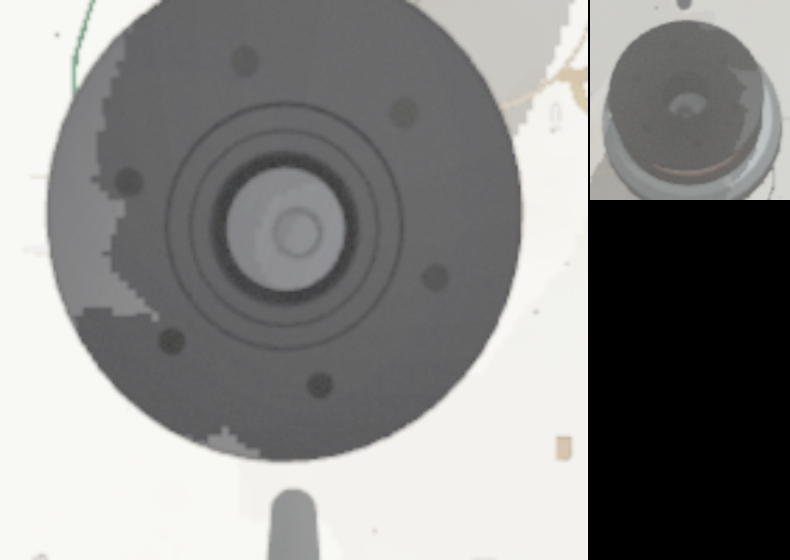

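The view shows the hidden hole inside the bore at crop (297,232), i.e. px (326.1,142.9). The bore mouth is at (321.8,141.4), and the rod foot is at (325,243).

Run:
```python
from h import *
z=np.load("b1.npz"); f=dict(intrinsics=z["K"],distortion=z["D"]); T=z["T"]
print("hole",onz(f,[[326.1,142.9]],37,T),"bore",onz(f,[[321.8,141.4]],96,T),"floor",onz(f,[[220+285/2.8,60+229/2.8]],38,T),"foot",onz(f,[[325,243]],109,T))
```

```text
hole [[ 576.69064031 -260.22473942   37.        ]] bore [[ 575.40178868 -263.6887322    96.        ]] floor [[ 575.76990495 -263.97425149   38.        ]] foot [[ 646.19652031 -261.19544359  109.        ]]
```

Call:
arm_command([
  [0.0174,0,0,0,1],
  [0.0174,0,0,0,1],
  [0.0174,0,0,0,1],
  [0.0173,0.001,0,0,1],
  [0,0,0,0,1],
  [0,0,0,0,1],
  [0,0,0.02,0,1],
  [0,0,0.02,0,1],
  [0,0,0.015,0,1],
  [0,0,0.005,0,1],
  [0,0,0,0,1],
  [0,0,0,0,1],
])

```text
time: 6.25
tool_pos: [576.4, -262.5, 172.7]
orientation: [-180.0, 0.0, -179.9]
force: [0.1, -0.5, -1.1]
width: 9.3
grip_force: 107.7
```

Call:
arm_command([
  [0,0.001,0.004,0,1],
  [0,0,0.004,0,1],
  [0,0,0.004,0,1],
  [0,0,0.001,0,1],
  [0,0,0,0,1],
  [0,0,0,0,1],
])

```text
time: 6.75
tool_pos: [576.0, -261.3, 159.3]
orientation: [180.0, -0.0, -179.9]
force: [0.3, -0.9, -1.6]
width: 9.3
grip_force: 107.7
```

Call:
arm_command([
  [0,0,0.001,0,1],
  [0,0,0.001,0,1],
  [0,0,0.001,0,1],
  [0,0,0,0,1],
])

```text
time: 7.08
tool_pos: [576.1, -261.3, 156.1]
orientation: [180.0, 0.0, -179.9]
force: [0.7, 0.5, -0.5]
width: 9.4
grip_force: 107.7
```

Call:
arm_command([
  [0,0,0.001,0,1],
  [0,0,0.001,0,1],
  [0,0,0,0,1],
  [0,0,0,0,1],
])

```text
time: 7.42
tool_pos: [576.1, -261.3, 154.2]
orientation: [180.0, 0.0, -179.9]
force: [1.3, -0.2, -1.1]
width: 9.0
grip_force: 107.7
```

Call:
arm_command([
  [0,0,0.001,0,1],
  [0,0,0.001,0,1],
  [0,0,0.001,0,1],
  [0,0,0.001,0,1],
  [0,0,0,0,1],
])

```text
time: 7.83
tool_pos: [576.0, -261.3, 150.0]
orientation: [180.0, 0.0, -179.9]
force: [1.5, 0.2, -1.4]
width: 9.2
grip_force: 107.7
```

It's in the hole: the foot is about 7 mm below the block top with no contact force. I'll carry on down.

Call:
arm_command([
  [0,0,0.002,0,1],
  [0,0,0.002,0,1],
  [0,0,0.002,0,1],
  [0,0,0.002,0,1],
  [0,0,0.002,0,1],
  [0,0,0.002,0,1],
  [0,0,0.002,0,1],
  [0,0,0.002,0,1],
  [0,0,0.001,0,1],
  [0,0,0,0,1],
  [0,0,0,0,1],
])

```text
time: 8.75
tool_pos: [576.0, -261.3, 133.1]
orientation: [180.0, -0.0, -179.9]
force: [2.6, 0.8, -2.7]
width: 8.6
grip_force: 107.6
```

Call:
arm_command([
  [0,0,0.001,0,1],
  [0,0,0.001,0,1],
  [0,0,0,0,1],
  [0,0,0,0,1],
])

```text
time: 9.08
tool_pos: [576.0, -261.3, 131.2]
orientation: [180.0, -0.0, -179.9]
force: [3.5, 0.8, -1.2]
width: 9.3
grip_force: 107.7
```

Call:
arm_command([
  [-0.0004,0,0.0007,0,1],
  [0,0,0.0007,0,1],
  [0,0,0,0,1],
  [0,0,0,0,1],
])

```text
time: 9.42
tool_pos: [576.3, -261.3, 129.7]
orientation: [180.0, -0.0, -179.9]
force: [1.6, 0.9, -1.1]
width: 9.2
grip_force: 107.7
```

Call:
arm_command([
  [0,0,0.0005,0,1],
  [0,0,0.0005,0,1],
  [0,0,0,0,1],
])

```text
time: 9.67
tool_pos: [576.5, -261.4, 129.3]
orientation: [-180.0, 0.0, -179.9]
force: [-0.1, 0.9, 3.5]
width: 9.5
grip_force: 108.3
```

It has bottomed at the expected height (+3.5 N), so I'll release.

Call:
arm_command([
  [0,0,0,0,0.5],
  [0,0,0,0,0.5],
  [0,0,0,0,0.5],
  [0,0,0,0,0.5],
  [0,0,0,0,0.4],
  [0,0,0,0,0.4],
  [0,0,-0.01,0,0.4],
  [0,0,-0.02,0,0.4],
  [0,0,-0.03,0,0.4],
  [0,0,-0.03,0,0.4],
  [0,0,-0.03,0,0.4],
  [0,0,0,0,0.4],
])

```text
time: 10.67
tool_pos: [578.6, -262.6, 256.1]
orientation: [-179.7, 0.5, -179.9]
force: [-0.2, -0.0, 0.6]
width: 50.7
grip_force: 0.0
```

Call:
arm_command([
  [0.0248,-0.0134,0.002,0,0.4],
  [0.0248,-0.0134,0.005,0,0.4],
  [0.0248,-0.0134,0.005,0,0.4],
  [0.0248,-0.0134,0.005,0,0.4],
  [0.0248,-0.0134,0.005,0,0.4],
  [0.0248,-0.0134,0.005,0,0.4],
  [0,0,0,0,0.4],
  [0,0,0,0,0.4],
])

```text
time: 11.33
tool_pos: [426.7, -342.5, 222.4]
orientation: [-180.0, 0.0, 179.9]
force: [0.4, 0.1, -0.1]
width: 51.1
grip_force: 0.0
```

Run:
```python
from h import *
s,f,T=wrist(); print(s["tool_pos"]); a=f["color"]
np.savez("c1.npz",a=a,T=T,K=f["intrinsics"],D=f["distortion"])
b=grab_frame("top")["color"]; b=cv2.LUT(b[135:325,240:390],np.array([min(255,255*(i/255)**.5) for i in range(256)],np.uint8))
o=np.zeros((480,790,3),np.uint8); o[:360,:400]=cv2.resize(a[180:300,260:393],(400,360)); o[:480,410:790]=cv2.resize(b,(380,480)); save("c1.png",o)
```

```text
[ 426.7022196  -342.5181267   222.38871487]
```

View pics/c1.png

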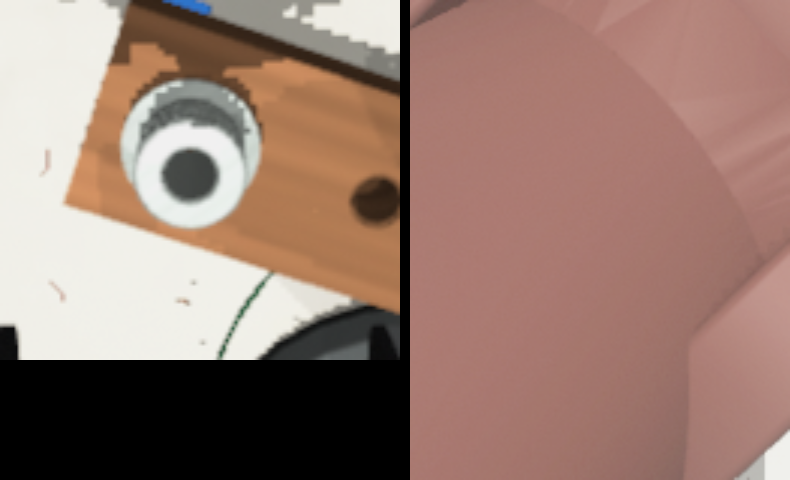

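The cone's collar top is at px (323.2,238.0). The top view is blocked by the arm.

Run:
```python
from h import *
z=np.load("c1.npz"); f=dict(intrinsics=z["K"],distortion=z["D"]); print(onz(f,[[323.2,238]],80,z["T"]))
```

```text
[[ 430.07250067 -342.81687304   80.        ]]
```

Call:
arm_command([
  [-0.0031,0,0,0,0.35],
  [0,0,0.03,0,0.35],
  [0,0,0.03,0,0.35],
  [0,0,0.03,0,0.35],
  [0,0,0.03,0,0.35],
  [0,0,0.022,0,0.35],
  [0,0,0,0,0.35],
  [0,0,0,0,0.9],
  [0,0,0,0,0.9],
  [0,0,0,0,0.9],
  [0,0,0,0,0.9],
  [0,0,0,0,0.9],
], squeeze=80)

```text
time: 12.43
tool_pos: [431.9, -343.0, 81.6]
orientation: [-179.9, 0.1, -179.9]
force: [0.8, -1.5, 7.1]
width: 28.5
grip_force: 79.0
```

Call:
arm_command([
  [0,0,-0.01,0,0.9],
  [0,0,-0.03,0,0.9],
  [0,0,-0.035,0,0.9],
  [0,0,-0.035,0,0.9],
  [0,0,-0.035,0,0.9],
  [0,0,0,0,0.9],
])

```text
time: 12.93
tool_pos: [432.8, -343.8, 232.4]
orientation: [-179.6, 0.4, -179.9]
force: [1.8, -0.5, -0.6]
width: 28.3
grip_force: 79.3
```

Call:
arm_command([
  [-0.0269,0.0101,0,0,0.9],
  [-0.0269,0.0101,0,0,0.9],
  [-0.0269,0.0101,0,0,0.9],
  [-0.0269,0.0101,0,0,0.9],
  [-0.0269,0.0101,0,0,0.9],
  [-0.0269,0.0101,0,0,0.9],
  [-0.0269,0.0101,0,0,0.9],
  [-0.0269,0.0101,0,0,0.9],
  [0,0,0,0,0.9],
  [0,0,0,0,0.9],
  [0,0,0,0,0.9],
])

```text
time: 13.85
tool_pos: [645.3, -260.7, 224.9]
orientation: [180.0, -0.0, -179.9]
force: [-0.1, 0.3, -0.9]
width: 28.4
grip_force: 79.2
```

Run:
```python
from h import *
s,f,T=wrist(); print(s["tool_pos"],s["force"],s["width"]); a=f["color"]
np.savez("d1.npz",a=a,T=T,K=f["intrinsics"],D=f["distortion"])
b=a[80:320,230:430]; e=cv2.LUT(b,np.array([min(255,255*(i/255)**.5) for i in range(256)],np.uint8))
save("d1.png",cv2.resize(e,(500,600),interpolation=cv2.INTER_CUBIC))
```

```text
[ 645.34380469 -260.65651189  224.89872542] [-0.10577076  0.26421059 -0.89720842] 28.43947695326035
```

View pics/d1.png

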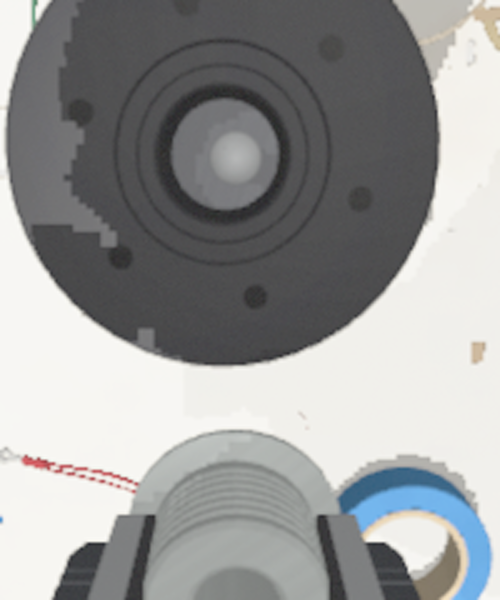

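Tip at px (324.4,142.8). The front arc of the cone's widest rim is at (324.4,252), with its sides at u≈283 and 366.

Run:
```python
from h import *
z=np.load("d1.npz"); f=dict(intrinsics=z["K"],distortion=z["D"]); T=z["T"]
print("tip",onz(f,[[324.4,142.8]],138,T))
zf=224.9-55.6+24
for zz in (zf,zf+3): print("rim front",onz(f,[[324.4,252]],zz,T))
# rim arc fit from edge
g=cv2.cvtColor(z["a"],cv2.COLOR_RGB2GRAY).astype(int)
pts=[]
for u in range(296,354,3):
    col=g[235:285,u]; d=-(np.diff(col)); i=np.argmax(d); pts.append([u,235+i+.5])
P=onz(f,pts,zf+1.5,T)[:,:2]; print(pts[::4])
from scipy.optimize import least_squares
r=least_squares(lambda c:np.hypot(*(P-c).T)-20,[645,-261],loss='soft_l1'); print(r.x,np.abs(r.fun).max())
```

```text
tip [[ 576.05540573 -260.21584128  138.        ]]
rim front [[ 623.95186062 -260.1535265   193.3       ]]
rim front [[ 622.97155651 -260.15998263  196.3       ]]
[[296, np.float64(260.5)], [308, np.float64(254.5)], [320, np.float64(251.5)], [332, np.float64(252.5)], [344, np.float64(256.5)]]
[ 643.12982898 -260.48393036] 0.2542454371703897
```

Call:
arm_command([
  [0.0167,0,0,0,0.9],
  [0.0167,0,0,0,0.9],
  [0.0168,0,0,0,0.9],
  [0.0168,0,0,0,0.9],
  [0,0,0,0,0.9],
  [0,0,0.01,0,0.9],
  [0,0,0.01,0,0.9],
  [0,0,0,0,0.9],
  [0,0,0,0,0.9],
  [0,0,0,0,0.9],
])

```text
time: 14.73
tool_pos: [579.1, -260.8, 204.4]
orientation: [180.0, -0.0, -179.9]
force: [-0.1, 0.1, -1.2]
width: 28.1
grip_force: 79.2
```

Call:
arm_command([
  [0.0007,0.0004,0.002,0,0.9],
  [0,0,0.002,0,0.9],
  [0,0,0.002,0,0.9],
  [0,0,0.002,0,0.9],
  [0,0,0.001,0,0.9],
  [0,0,0,0,0.9],
  [0,0,0,0,0.9],
])

```text
time: 15.32
tool_pos: [578.2, -260.5, 195.8]
orientation: [180.0, -0.0, -179.9]
force: [0.0, 0.3, -1.5]
width: 28.2
grip_force: 79.2
```

Call:
arm_command([
  [0,0,0.001,0,0.9],
  [0,0,0.001,0,0.9],
  [0,0,0.001,0,0.9],
  [0,0,0,0,0.9],
])

```text
time: 15.65
tool_pos: [578.1, -260.5, 192.6]
orientation: [180.0, -0.0, -179.9]
force: [-0.4, 0.1, -1.3]
width: 28.3
grip_force: 79.2
```

Call:
arm_command([
  [0,0,0.002,0,0.9],
  [0,0,0.002,0,0.9],
  [0,0,0.002,0,0.9],
  [0,0,0.002,0,0.9],
  [0,0,0.002,0,0.9],
  [0,0,0.002,0,0.9],
  [0,0,0,0,0.9],
])

```text
time: 16.23
tool_pos: [577.9, -260.3, 180.2]
orientation: [180.0, -0.0, -179.9]
force: [0.2, -0.6, -3.0]
width: 28.2
grip_force: 79.2
```

Call:
arm_command([
  [0,0,0.003,0,0.9],
  [0,0,0.003,0,0.9],
  [0,0,0.003,0,0.9],
  [0,0,0.003,0,0.9],
  [0,0,0.003,0,0.9],
  [0,0,0.003,0,0.9],
  [0,0,0.003,0,0.9],
  [0,0,0,0,0.9],
  [0,0,0,0,0.9],
])

```text
time: 16.98
tool_pos: [577.7, -260.2, 159.1]
orientation: [180.0, -0.1, -179.9]
force: [0.3, 0.6, -2.1]
width: 28.2
grip_force: 79.2
```

Call:
arm_command([
  [0,0,0.003,0,0.9],
  [0,0,0.003,0,0.9],
  [0,0,0.003,0,0.9],
  [0,0,0.003,0,0.9],
  [0,0,0.003,0,0.9],
  [0,0,0.002,0,0.9],
  [0,0,0,0,0.9],
  [0,0,0,0,0.9],
])

```text
time: 17.65
tool_pos: [577.7, -260.3, 142.1]
orientation: [180.0, -0.1, -179.9]
force: [0.6, -0.1, -1.8]
width: 28.4
grip_force: 79.1
```

Call:
arm_command([
  [0,0,0.001,0,0.9],
  [0,0,0.001,0,0.9],
  [0,0,0.001,0,0.9],
  [0,0,0,0,0.9],
])

```text
time: 17.98
tool_pos: [578.2, -260.6, 139.8]
orientation: [-180.0, 0.0, -179.9]
force: [0.1, 0.9, 0.3]
width: 28.4
grip_force: 79.4
```

Call:
arm_command([
  [0,0,0.001,0,0.9],
  [0,0,0.001,0,0.9],
  [0,0,0.001,0,0.9],
  [0,0,0,0,0.9],
])

```text
time: 18.32
tool_pos: [578.2, -260.6, 136.7]
orientation: [-180.0, -0.0, -179.9]
force: [0.9, -0.7, 1.0]
width: 28.0
grip_force: 79.4
```

Call:
arm_command([
  [0,0,0.001,0,0.9],
  [0,0,0.001,0,0.9],
  [0,0,0,0,0.9],
])

```text
time: 18.57
tool_pos: [578.4, -260.9, 135.1]
orientation: [-180.0, 0.0, -179.9]
force: [0.4, -1.9, 3.5]
width: 28.6
grip_force: 79.6
```

Call:
arm_command([
  [0,0,0.001,0,0.9],
  [0,0,0.001,0,0.9],
  [0,0,0,0,0.9],
  [0,0,0,0,0.9],
])

```text
time: 18.9
tool_pos: [578.5, -260.9, 133.3]
orientation: [-180.0, 0.0, -179.9]
force: [0.5, -1.5, 4.2]
width: 28.4
grip_force: 79.8
```

Call:
arm_command([
  [0,0,0.001,0,0.9],
  [0,0,0,0,0.9],
  [0,0,0,0,0.9],
])

```text
time: 19.15
tool_pos: [578.5, -260.9, 132.2]
orientation: [-180.0, 0.0, -179.9]
force: [-0.6, -0.6, 5.5]
width: 28.4
grip_force: 79.8
```

Call:
arm_command([
  [0,0,0.0006,0,0.9],
  [0,0,0,0,0.9],
  [0,0,0,0,0.9],
])

```text
time: 19.4
tool_pos: [578.5, -261.0, 131.8]
orientation: [-179.9, 0.1, -179.9]
force: [-1.2, -1.8, 6.7]
width: 28.4
grip_force: 80.0
```

Call:
arm_command([
  [0,0,0.0006,0,0.9],
  [0,0,0,0,0.9],
  [0,0,0,0,0.9],
])

```text
time: 19.65
tool_pos: [578.6, -261.0, 131.3]
orientation: [-179.9, 0.1, -179.9]
force: [-0.4, -1.5, 7.6]
width: 28.2
grip_force: 80.0
```

Call:
arm_command([
  [0,0,0.0008,0,0.9],
  [0,0,0,0,0.9],
  [0,0,0,0,0.9],
])

```text
time: 19.9
tool_pos: [578.6, -261.1, 130.6]
orientation: [-179.9, 0.1, -179.9]
force: [0.6, -2.4, 7.9]
width: 28.7
grip_force: 80.0
```

Call:
arm_command([
  [0,0,0.0008,0,0.9],
  [0,0,0,0,0.9],
  [0,0,0,0,0.9],
])

```text
time: 20.15
tool_pos: [578.6, -261.2, 130.0]
orientation: [-179.9, 0.1, -179.9]
force: [-1.1, -1.2, 9.6]
width: 28.6
grip_force: 80.2
```

Call:
arm_command([
  [0,0,0.001,0,0.9],
  [0,0,0.001,0,0.9],
  [0,0,0,0,0.9],
  [0,0,0,0,0.9],
])

```text
time: 20.48
tool_pos: [578.7, -261.5, 129.1]
orientation: [-179.9, 0.1, -180.0]
force: [-4.1, -0.6, 19.7]
width: 28.5
grip_force: 81.2
```

Call:
arm_command([
  [0,0,0.001,0,0.9],
  [0,0,0,0,0.9],
  [0,0,0,0,0.9],
])

```text
time: 20.73
tool_pos: [578.8, -261.5, 128.8]
orientation: [-179.8, 0.1, -180.0]
force: [-5.4, -0.5, 24.7]
width: 28.5
grip_force: 81.8
```

The force has stiffened, so the cone is seated. I'll release and withdraw.

Call:
arm_command([
  [0,0,-0.001,0,0.9],
  [0,0,0,0,0.4],
  [0,0,0,0,0.35],
  [0,0,0,0,0.35],
  [0,0,0,0,0.35],
  [0,0,0,0,0.35],
  [0,0,-0.01,0,0.35],
  [0,0,-0.03,0,0.35],
  [0,0,-0.03,0,0.35],
  [0,0,-0.03,0,0.35],
  [-0.02,0,0,0,0.35],
  [-0.03,0,0,0,0.35],
])

```text
time: 21.73
tool_pos: [628.4, -261.3, 231.3]
orientation: [-179.9, 0.2, 180.0]
force: [0.5, 0.4, 0.2]
width: 55.8
grip_force: 0.0
```

Call:
arm_command([
  [-0.02,0,0,0,0.35],
  [0,0,0,0,0.35],
  [0,0,0,0,0.35],
  [0,0,0,0,0.35],
])

```text
time: 22.07
tool_pos: [647.6, -260.3, 227.1]
orientation: [180.0, -0.0, -179.9]
force: [0.0, 0.1, -0.1]
width: 55.5
grip_force: 0.0
```

Run:
```python
from h import *
s,f,T=wrist(); print(s["time"],s["tool_pos"],s["force"]); a=f["color"]
np.savez("e1.npz",a=a,T=T,K=f["intrinsics"],D=f["distortion"])
g=grab_frame("scene")["color"]
o=np.zeros((600,800,3),np.uint8); lut=np.array([min(255,255*(i/255)**.5) for i in range(256)],np.uint8)
o[:600,:400]=cv2.resize(cv2.LUT(a[40:280,240:400],lut),(400,600),interpolation=cv2.INTER_CUBIC); o[:400,400:]=cv2.resize(cv2.LUT(g[110:260,195:345],lut),(400,400)); save("e1.png",o)
```

```text
22.0667 [ 647.60251788 -260.29819002  227.09271019] [ 0.04133005  0.08904692 -0.06378444]
```

View pics/e1.png

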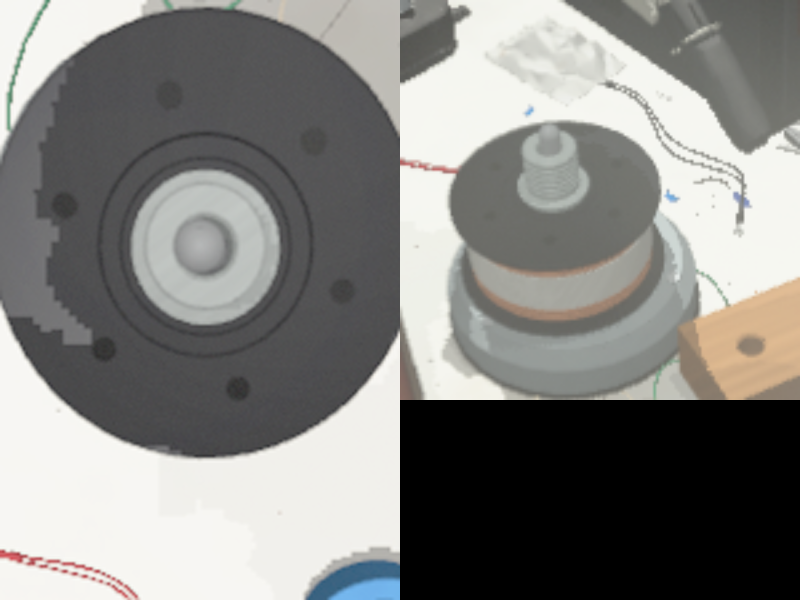

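The cone sits centred and flat: cone rim at crop (205,246), reel ring at (206,243), spindle at (203,245), all within about 1 mm. The gripper is clear, so I'm handing in.

```bash
python3 -c "
from bench import *
print(hand_in())"
```

```text
the job is handed in; nothing more can be done
None
```

I handed the job in at about 22 s of the 72 s limit: the spindle is home in the hidden socket and let go, the cone is pressed into the bore, and the reel looks centred to about 1 mm and flat in the last pictures, though the hand-in returned no verdict.

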